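Clamp, scan and release a reagent bottle

TASK

Check in the flat amber bottle that lies on the bench: lay it label up in the blue clamping nest, its base towards the clamp hinge and its cap pointing away, then swing the red-handled clamp arm over onto it until it snaps down. With the bottle clamped, take the scanner from its rest and hold it still for a second with its window level and straight above the middle of the label, about 10 cm up. Then put the scanner back in its rest the way it lay, swing the clamp fully open again, leave the bottle lying in the nest, and do not disturb the other bottles, vials and dish.

Things in the scene. Friction and masses are not known exactly. Their poses are not given: they have to be found in the camera images.
- bottle: the flat amber bottle, lying loose on the bench: body 46 (x) x 100 (y) x 32 (z) mm, neck and red cap (30 mm across) going on along -y to 84 mm from the origin. 160 g. Origin: centre of the body's underside. z is up when the label is up; +y points to its base, -y to its cap.
- label (a point): middle of the white bar-code label (36 x 40 mm) on the bottle's upper face: at (0, -26, 32) mm in the bottle's frame, in the half next to the cap.
- nest: clamping nest, fixed: blue plate 110 (x) x 225 (y) x 12 mm, y = -85 to 140. Origin: on the bench under the middle of the bottle body's place; a seated bottle's origin is 12 mm above it, axes agreeing. Guide walls (54 mm clear in x, flared, 37 mm high) at |y| = 28 to 48, so fingers fit beside the bottle at |y| under 28. End stop at y = 55, 30 mm high; hinge cheeks y = 70 to 104, 70 mm high.
- nest_floor (a point): the nest's floor under the middle of the bottle's place, 12 mm above the nest's origin.
- clamp_hinge (a point): axis of the clamp, at (0, 85, 58) mm in the nest's frame; the axis runs along the nest's x.
- clamp (a joint): angle of the clamp arm about the nest's +x: 0 fully open (leaning back beyond the hinge, away from the bottle), growing as it swings over towards the bottle; about 1.92 with its pad pressing on the bottle, 2.03 on an empty nest. An over-centre spring throws it open below about 0.95 and shut above (about 6 N at the red bar at either end).
- clamp_bar (a point): middle of the clamp's red cross bar, its handle: 14 mm thick, 84 mm long, always level along the nest's x, 88 mm from the hinge axis. The 16 mm wide steel arm meets it in the middle: grip about 26 mm to either side. In the nest's frame at (0, 147, 120) mm open, (0, 5, 95) closed on the bottle; it passes over the hinge 146 mm high.
- scanner: hand scanner: level white handle 110 (x) x 30 (y) x 26 (z) mm from x = -70 to 40, then a blue head 50 x 56 x 64 mm from x = 40 to 90, z = -30 to 34. 180 g, centre of mass at about x = 20. Origin: on the underside of the handle. It looks along its own -z.
- scanner_grip (a point): middle of the handle where it is best gripped across its 30 mm width: (0, 0, 13) mm in the scanner's frame.
- scanner_window (a point): middle of the dark red window under the scanner's head, at (65, 0, -30) mm in the scanner's frame; it looks along -z.
- rest: grey scanner rest, fixed: base 120 x 80 x 8 mm and two U saddles 10 mm thick at x = -57 and x = 28, floors 45 mm above the bench, 40 mm clear between the lips, flared tops 62 mm above the bench. Origin: on the bench straight under the scanner's origin when the scanner is home (45 mm above, axes agreeing, head at +x).
- amber_jar: bystander: upright round amber bottle with red cap, 54 mm across, 105 mm tall; origin under its middle.
- vial_red: bystander: upright vial with red cap, 37 mm across, 83 mm tall; origin under its middle.
- vial_green: bystander: upright vial with green cap, 37 mm across, 83 mm tall; origin under its middle.
- dish: bystander: covered culture dish, 88 mm across, 24 mm tall; origin under its middle.

How it is judged:
On the way, in this order (a step that is already met when the one before it is completed fails the run):
1. the bottle lies label up in the nest, base towards the hinge, with the clamp open and the hand off it (x of label in the frame of nest between -0.007 and 0.007 m and y of label in the frame of nest between -0.036 and -0.016 m and z of label in the frame of nest between 0.04 and 0.049 m and angle between bottle's own z axis and vertical below 0.1 rad and value of joint clamp below 0.6 rad and contact force between the fingers and bottle below 0.3 N), for 0.2 s.
2. the clamp has snapped down on the bottle and holds by itself (x of label in the frame of nest between -0.007 and 0.007 m and y of label in the frame of nest between -0.036 and -0.016 m and z of label in the frame of nest between 0.04 and 0.049 m and angle between bottle's own z axis and vertical below 0.1 rad and value of joint clamp between 1.84 and 1.975 rad and contact force between the fingers and nest below 0.3 N), for 0.2 s.
3. the held scanner is still, level, 5 to 15 cm straight above the label of the clamped bottle (x of label in the frame of nest between -0.007 and 0.007 m and y of label in the frame of nest between -0.036 and -0.016 m and z of label in the frame of nest between 0.04 and 0.049 m and angle between bottle's own z axis and vertical below 0.1 rad and value of joint clamp between 1.84 and 1.975 rad and x of label in the frame of scanner_window between -0.015 and 0.015 m and y of label in the frame of scanner_window between -0.015 and 0.015 m and z of label in the frame of scanner_window between -0.15 and -0.05 m and angle between scanner's own z axis and vertical below 0.2 rad and linear speed of scanner below 0.03 m/s and angular speed of scanner below 0.2 rad/s and contact force between the fingers and scanner above 0.5 N), for 0.6 s.
At the end, for the whole second after the job is handed in: bottle at rest, label up, flat in the nest (label within 7 mm across, 10 mm along), cap away from the hinge; clamp fully open (below 0.1 rad); scanner at rest in its saddles, head as at the start (within 15 mm along, 10 mm across, 6 mm in height) (x of label in the frame of nest between -0.007 and 0.007 m and y of label in the frame of nest between -0.036 and -0.016 m and z of label in the frame of nest between 0.04 and 0.049 m and angle between each of bottle, scanner's own z axis and vertical below 0.1 rad and x of scanner in the frame of rest between -0.015 and 0.015 m and y of scanner in the frame of rest between -0.01 and 0.01 m and z of scanner in the frame of rest between 0.039 and 0.051 m and x of scanner_window in the frame of rest between 0.045 and 0.085 m and linear speed of each of bottle, scanner below 0.02 m/s and value of joint clamp below 0.1 rad); the robot touches nothing.
It fails at once if the upright amber bottle is shoved more than 30 mm or tipped (distance of amber_jar from where it was at the start of the episode above 0.03 m or angle between amber_jar's own z axis and vertical above 0.35 rad).
It fails at once if the red-capped vial is shoved more than 30 mm or tipped (distance of vial_red from where it was at the start of the episode above 0.03 m or angle between vial_red's own z axis and vertical above 0.35 rad).
It fails at once if the green-capped vial is shoved more than 30 mm or tipped (distance of vial_green from where it was at the start of the episode above 0.03 m or angle between vial_green's own z axis and vertical above 0.35 rad).
It fails at once if the covered dish is shoved more than 30 mm or tipped (distance of dish from where it was at the start of the episode above 0.03 m or angle between dish's own z axis and vertical above 0.35 rad).
It also fails if it takes over 72 s, if anything falls off the work surface, if the arm or the gripper's body presses on something with over 40 N, if the wrist force passes 120 N, or if a joint passes its speed limit or range.

ROBOT

A 7-joint arm with a two-finger parallel gripper is mounted at the origin on the work surface. World frame = base frame: x ahead of the robot, y to its left, z up, the work surface at z = 0. Lengths are in m, angles in rad, forces in N, time in s.
With the tool pointing down it reaches from about 0.425 to 0.925 m from the base axis. Payload 6.8 kg.
Tool frame: the origin (TCP) lies midway between the tips of the shut fingers; the grasp point (between the pads) lies 19 mm behind it; z points along the fingers, y is the direction in which the jaws open and shut (so a half turn about z gives the same grasp; the last joint's range is limited). The gripper opens to 85 mm and grips with 20 to 120 N. Pads are 22 mm wide; open, the fingers measure 114 mm over their backs; the gripper's body (76 mm by 85 mm) begins 54 mm behind the grasp point. The pads swing forward as they close: fully open they stand 13 mm farther back than shut.
Start: joints at [1.191, 0.477, 0.022, 1.555, -0.011, 1.109, -0.083], TCP at [0.181, -0.65, 0.231] pointing down, gripper open.
Joint ranges: [-2.96, 2.96], [-0.34, 2.1], [-1.41, 1.46], [0.24, 2.44], [-1.37, 4.51], [0.17, 1.92], [-2.96, 2.96]. Speed limits (rad/s): [2.39, 2.39, 3.14, 3.14, 3.14, 3.14, 3.14].

INTERFACE

Orientations are given as a unit quaternion [w, x, y, z].
In Python, from station import readout, eyes, ticket gives the robot as it stands. The module is installed in compiled form; this text tells all that it offers.
- The arm moves only by the shell command python3 -m crank 'ROWS' [FORCE]. ROWS is JSON, a list of rows, each an object of numbers: "jaw": the opening in per cent of the stroke, from 0 (shut) to 100 (fully open); "x", "y", "z": the shift along the tool's x, y, z in mm; "ax", "ay", "az": the turn, a rotation vector about the tool's x, y, z in degrees. In form: [{"jaw": .., "x": .., "y": .., "z": .., "ax": .., "ay": .., "az": ..}, ...]. A call has 1 to 12 rows; each row shifts and turns the commanded pose from where the row before left it, along the tool's axes as they then stand; what a row does not reach is not made up. A row lasts 1/8 s, in which the tool goes at most 62.5 mm and 10.7 degrees, less where a joint would pass 70% of its speed; a pose out of reach is approached as far as the arm can. A call with a gripper value outside its range is refused whole. The fingers move at their own pace and stop on an object; FORCE is the grip in N (left out, the last holds). Time passes only in rows, so rows that do not move let the fingers close. It gives the time, the measured TCP pose, the force and the opening at its end, in the units of the state.
- readout.get_obs(): the state, without advancing time (a new reading comes with each control period).
- eyes.read_camera(name): name is "scene" or "top" or "wrist"; returns (picture, depth): 420x560x3 uint8, red, green, blue; 420x560 float32, m along the optical axis (not along the pixel's ray), 0 where there is no reading.
- eyes.calibration(name): a dict with "fx", "fy", "cx", "cy" (pixels), "R" (3x3) and "t" (3): a world point X has camera coordinates R X + t. Camera axes: x right, y down, z forward; pixel columns grow to the right and rows downward; lengths in m; the calibration is good to about 2 mm. A picture is of the moment at which its call begins: read the wrist's pose just before it. calibration takes no time and is no camera call; for the wrist camera it gives the pose at the moment of the call.
- ticket.hand_in(): hands the job in, once; it reports no verdict.
The state is a dict: "t": time; "q": joint angles; "joint_vel": joint speeds; "joint_torque": joint torques, N m; "eef_pos": TCP position; "tool_rot": TCP orientation; "contact_force": force on the tool from outside, world axes, zero at the start; "torque": the same for the moment, N m; "gripper_width": opening from 0.0 (shut) to 1.0 (fully open).
Only numpy, scipy, OpenCV 4.12 (cv2) and the standard library are available. Lean on these libraries where they do the work, as an engineer would, in place of code of your own. Each camera call takes 0.05 s, during which the arm holds its last target. There are 200 camera calls.

## Working session

There is one attempt and no reset: what is moved stays moved. The work goes in short steps, Python scripts to look and compute and a shell command to move; the robot and the scene stay as the last step left them, time stands still between calls to the robot, and variables do not carry over. Pictures are saved under pics/ and viewed, about 8 in all and at most 12, crops included, and the job is handed in when it is done.

```bash
mkdir -p pics; python3 - <<'E'
from station import readout, eyes
import cv2, numpy as np
print(readout.get_obs())
ims=[]
for n in("scene","top"):
    p,d=eyes.read_camera(n);c=eyes.calibration(n);print(n,c)
    np.savez(f"{n}0.npz",p=p,d=d,**c)
    cv2.imwrite(f"pics/{n}0.png",p[:,:,::-1])
E
```

```text
{'t': 0.0, 'q': array([ 1.19091176,  0.47784883,  0.02231787,  1.55645192, -0.01151078,
        1.10927857, -0.08311633]), 'joint_vel': array([ 1.60016702e-03, -5.95145428e-05, -1.62943311e-04, -1.27381165e-03,
       -1.84208546e-04,  3.05988652e-03,  1.67687764e-03]), 'joint_torque': array([ 6.37254789e-05, -5.96442676e+01,  1.60787601e+00, -2.81192869e+01,
        1.24252687e-02,  9.32182797e-03,  1.18242457e-05]), 'eef_pos': array([ 0.18104793, -0.64965426,  0.23029241]), 'tool_rot': array([-9.10847475e-04,  9.90779070e-01,  1.35484209e-01, -1.85196429e-04]), 'contact_force': array([-0.15739497, -0.04806566, -0.44038535]), 'torque': array([-0.01864048,  0.02027341,  0.02861413]), 'gripper_width': 0.9949561413035901}
scene {'fx': 423.26428805553275, 'fy': 423.26428805553275, 'cx': 285.5166514190952, 'cy': 214.27469544711954, 'R': array([[ 0.09456758,  0.99528388,  0.02160932],
       [ 0.63369207, -0.04344132, -0.77236469],
       [-0.76778339,  0.08673431, -0.63481164]]), 't': array([-0.07203705, -0.26326463,  1.63494405])}
top {'fx': 485.37182317446263, 'fy': 485.37182317446263, 'cx': 289.06399386750184, 'cy': 210.94545374338904, 'R': array([[ 0.01882429, -0.99976204,  0.011023  ],
       [-0.99228704, -0.02003233, -0.1223321 ],
       [ 0.12252381, -0.00863516, -0.99242801]]), 't': array([-0.00756415,  0.51195806,  1.43555643])}
```

View pics/top0.png

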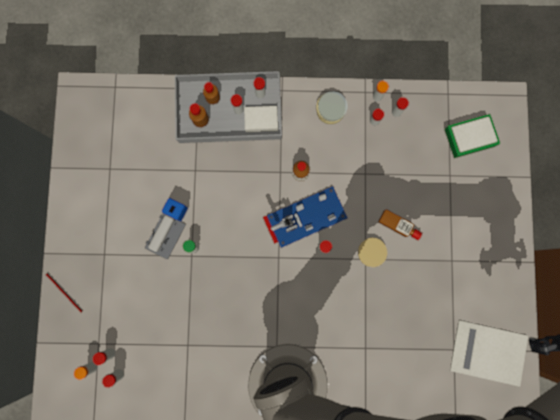

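View pics/scene0.png

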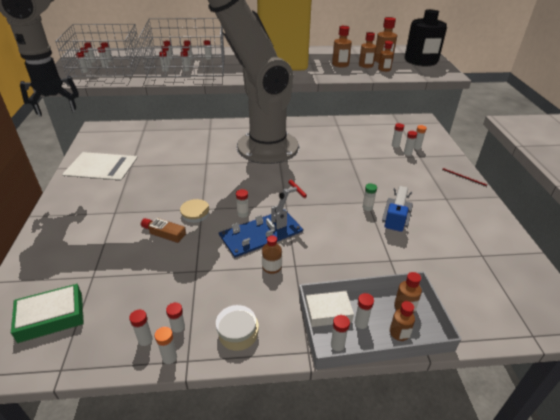

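The top view shows the bottle at (400,225) with its cap at (417,234), and the nest at (305,217) with the red bar at (270,228), so the hinge end is to the left. The scanner is at (168,228) with its head at (174,208). The bystanders are the jar (301,169), red vial (326,246), green vial (189,246) and dish (373,252). Next I measure them.

```bash
cat > h.py <<'E'
import numpy as np, cv2
from scipy.spatial.transform import Rotation as Ro
def ray(c,uv,z):
    uv=np.atleast_2d(uv).astype(float)
    d=np.c_[(uv[:,0]-c["cx"])/c["fx"],(uv[:,1]-c["cy"])/c["fy"],np.ones(len(uv))]@c["R"]
    o=-c["R"].T@c["t"]
    return o+d*((z-o[2])/d[:,2])[:,None]
def pts(c,d,m):
    v,u=np.nonzero(m&(d>0));k=d[v,u]
    return (np.c_[(u-c["cx"])/c["fx"]*k,(v-c["cy"])/c["fy"]*k,k]-c["t"])@c["R"]
def rect(p):   # centre, (long,short), yaw deg of long axis
    (cx,cy),(w,h),a=cv2.minAreaRect((p[:,:2]*1000).astype(np.float32))
    if w<h: w,h,a=h,w,a+90
    return np.round([cx,cy,w,h,(a+90)%180-90],1)
def big(m):
    n,l,s,_=cv2.connectedComponentsWithStats(m.astype(np.uint8))
    return l==1+np.argmax(s[1:,4])
E
python3 - <<'E'
from h import *
c=np.load("top0.npz");p=c["p"];d=c["d"];hsv=cv2.cvtColor(p,cv2.COLOR_RGB2HSV);H,S,V=[hsv[...,i].astype(int) for i in range(3)]
def roi(x0,y0,x1,y1):
    m=np.zeros(H.shape,bool);m[y0:y1,x0:x1]=1;return m
def rep(n,m,z):
    m=big(m);v,u=np.nonzero(m);w=ray(c,np.c_[u,v],z);q=pts(c,d,m)
    print(n,len(u),"mean",w.mean(0).round(4),"rect",rect(w),"depth mean",q.mean(0).round(4),"z5/50/95",np.percentile(q[:,2],[5,50,95]).round(3))
b=roi(375,205,430,245)
red=((H<5)|(H>174))&(S>150)&(V>90)
rep("bottle all",b&(S>110)|b&(V>190),.016)
rep("amber",b&(H>5)&(H<20)&(S>130),.025)
rep("label",b&(V>165)&(S<60),.032)
rep("cap",b&red,.02)
n=roi(255,180,355,250)
blue=(H>100)&(H<130)&(S>120)
rep("plate",n&blue,.012)
rep("bar",roi(255,205,285,250)&red,.12)
s=roi(140,190,195,265)
rep("head",s&blue,.079)
rep("handle",s&(V>170)&(S<50),.071)
rep("restgrey",s&(S<60)&(V<140)&(d>0)&(V>70),.008)
rep("jar",roi(290,155,312,182)&(S>110),.1)
rep("vred",roi(315,236,338,256)&red,.08)
rep("vgreen",roi(180,236,200,256)&(H>45)&(H<85)&(S>100),.08)
rep("dish",roi(355,235,392,270)&(S>50)&(V>120),.02)
a=cv2.resize(p[175:265,250:440],None,fx=4,fy=4,interpolation=3);e=cv2.resize(p[185:265,135:210],None,fx=3.2,fy=3.2,interpolation=3)
o=np.zeros((a.shape[0]+e.shape[0],760,3),np.uint8);o[:360]=a;o[360:,:240]=e
cv2.imwrite("pics/zoom.png",o[:,:,::-1]);print(o.shape)
E
```

```text
bottle all 305 mean [ 0.4912 -0.3074  0.016 ] rect [ 485.3 -322.3   96.2   47.3   62.2] depth mean [ 0.4897 -0.3043  0.0298] z5/50/95 [0.014 0.031 0.037]
amber 284 mean [ 0.4912 -0.3044  0.025 ] rect [ 484.8 -319.3   93.    46.    61.4] depth mean [ 0.4906 -0.3032  0.0303] z5/50/95 [0.02  0.031 0.037]
label 27 mean [ 0.4587 -0.3389  0.032 ] rect [ 458.2 -340.    38.7    6.8   64.2] depth mean [ 0.4586 -0.3387  0.033 ] z5/50/95 [0.029 0.033 0.037]
cap 64 mean [ 0.4498 -0.3863  0.02  ] rect [ 449.8 -386.3   25.    22.9  -26.9] depth mean [ 0.4491 -0.3839  0.0285] z5/50/95 [0.022 0.029 0.036]
plate 1874 mean [ 0.5004 -0.059   0.012 ] rect [499.3 -52.2 219.1 106.3 -64.9] depth mean [ 0.5004 -0.0591  0.0118] z5/50/95 [0.006 0.012 0.017]
bar 89 mean [0.4478 0.0561 0.12  ] rect [448.6  56.3  78.9   9.3  25. ] depth mean [0.4472 0.0558 0.1259] z5/50/95 [0.12  0.126 0.132]
head 336 mean [0.5047 0.3378 0.079 ] rect [504.2 338.2  62.3  48.   64.6] depth mean [0.5054 0.339  0.0732] z5/50/95 [0.047 0.077 0.082]
handle 171 mean [0.4293 0.3777 0.071 ] rect [433.4 375.9  99.3  16.9 -25.9] depth mean [0.4294 0.3779 0.0702] z5/50/95 [0.065 0.07  0.075]
restgrey 1153 mean [0.4508 0.362  0.008 ] rect [467.7 354.3 220.5 161.8  -9. ] depth mean [0.4505 0.3611 0.0117] z5/50/95 [-0.004  0.006  0.064]
jar 218 mean [ 0.6278 -0.0283  0.1   ] rect [627.3 -28.   47.5  43.8   1.2] depth mean [ 0.6314 -0.0288  0.0825] z5/50/95 [0.063 0.078 0.107]
vred 113 mean [ 0.4051 -0.1044  0.08  ] rect [ 405.1 -104.    32.9   30.6  -44.2] depth mean [ 0.4048 -0.1044  0.0817] z5/50/95 [0.076 0.082 0.087]
vgreen 110 mean [0.3992 0.2907 0.08  ] rect [398.9 290.8  32.2  31.  -43.2] depth mean [0.3991 0.2902 0.0825] z5/50/95 [0.079 0.083 0.087]
dish 678 mean [ 0.3921 -0.2533  0.02  ] rect [ 391.5 -252.8   90.6   82.4  -44.5] depth mean [ 0.3919 -0.2528  0.0227] z5/50/95 [0.012 0.024 0.029]
(616, 760, 3)
```

View pics/zoom.png

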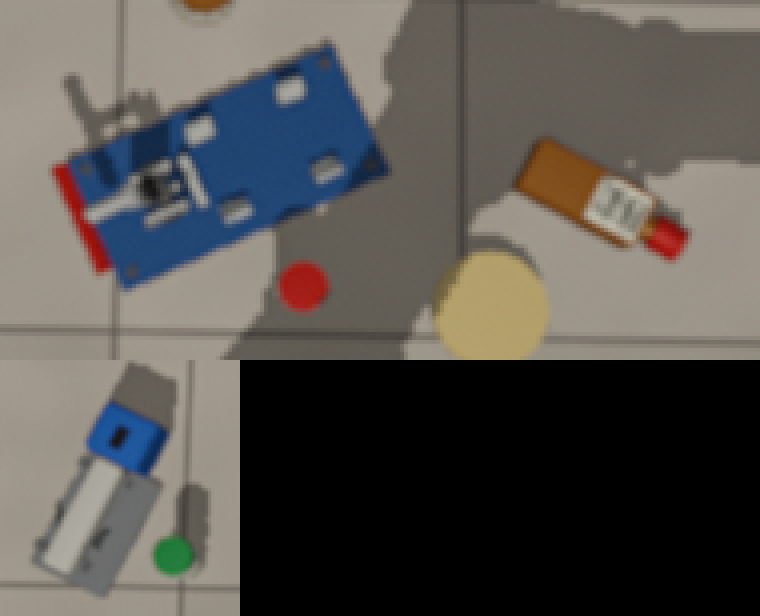

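The zoom confirms the layout. In the nest frame the measured bar is where it should be: predicted (0.4487, 0.0561), seen (0.4486, 0.0563). The estimates are nest origin (0.511,-0.077) with x-yaw 25°, bottle origin (0.484,-0.321) with y-yaw 62°, and scanner origin (0.446,0.368) with x-yaw -26°. I'll write a helper that converts targets into tool-axis shifts.

```bash
cat >> h.py <<'E'
N0=np.array([.511,-.0771]);NY=25.1
def nest(x,y):
    a=np.radians(NY);return N0+np.array([[np.cos(a),-np.sin(a)],[np.sin(a),np.cos(a)]])@[x/1000,y/1000]
def go(x,y,z,yaw=None):  # yaw of tool x (deg) wanted, tool down; prints shift then turn in tool axes
    from station import readout
    o=readout.get_obs();R=Ro.from_quat(np.roll(o["tool_rot"],-1))
    print("t",o["t"],"tcp",o["eef_pos"].round(4),"F",o["contact_force"].round(1),"jaw",round(o["gripper_width"],3),"q7",round(o["q"][6],2),"q2",round(o["q"][1],2))
    print(" shift mm",(R.inv().apply(np.array([x,y,z])-o["eef_pos"])*1000).round(1))
    yn=np.degrees(np.arctan2(*R.as_matrix()[1::-1,0]))
    if yaw is not None:
        a=np.radians(yaw);T=np.array([[np.cos(a),np.sin(a),0],[np.sin(a),-np.cos(a),0],[0,0,-1.]])
        print(" yaw now",yn.round(1),"turn tool deg",np.degrees((R.inv()*Ro.from_matrix(T)).as_rotvec()).round(1),"shift if turned first",(T.T@(np.array([x,y,z])-o["eef_pos"])*1000).round(1))
E
python3 -c "
from h import *
go(.484,-.321,.2,62)"
```

```text
t 0.1 tcp [ 0.1811 -0.6497  0.2304] F [0.2 0.1 0. ] jaw 1.004 q7 -0.08 q2 0.48
 shift mm [ 380.1 -235.3   30.8]
 yaw now 15.6 turn tool deg [ -0.1  -0.  -46.4] shift if turned first [432.5 113.2  30.4]
```

```bash
python3 -m crank '[{"jaw":100,"x":38,"y":-23.5,"z":3},{"jaw":100,"x":38,"y":-23.5,"z":3},{"jaw":100,"x":38,"y":-23.5,"z":3},{"jaw":100,"x":38,"y":-23.5,"z":3},{"jaw":100,"x":38,"y":-23.5,"z":3},{"jaw":100,"x":38,"y":-23.5,"z":3},{"jaw":100,"x":38,"y":-23.5,"z":3},{"jaw":100,"x":38,"y":-23.5,"z":3},{"jaw":100,"x":38,"y":-23.5,"z":3},{"jaw":100,"x":38,"y":-23.5,"z":3}]'
python3 -m crank '[{"jaw":100,"az":-9.3},{"jaw":100,"az":-9.3},{"jaw":100,"az":-9.3},{"jaw":100,"az":-9.3},{"jaw":100,"az":-9.2},{"jaw":100},{"jaw":100},{"jaw":100}]'
python3 - <<'E'
from h import *
from station import eyes
go(.484,-.321,.2,62)
c=eyes.calibration("wrist");p,d=eyes.read_camera("wrist");np.savez("w1.npz",p=p,d=d,**c)
cv2.imwrite("pics/w1.png",p[:,:,::-1])
hsv=cv2.cvtColor(p,cv2.COLOR_RGB2HSV);H,S,V=[hsv[...,i].astype(int) for i in range(3)]
for n,m in (("red",((H<4)|(H>174))&(S>150)&(V>70)),("amber",(H>4)&(H<18)&(S>140)),("white",(V>150)&(S<50))):
    m=big(m);v,u=np.nonzero(m);q=pts(c,d,m)
    print(n,len(u),u.mean(),v.mean(),q.mean(0).round(4),np.percentile(q[:,2],[5,50,95]).round(3),rect(q[(q[:,2]>.01)]))
E
```

```text
t 0.1 tcp [ 0.1811 -0.6497  0.2304] F [0.2 0.1 0. ] jaw 1.004 q7 -0.08 q2 0.48
 shift mm [ 380.1 -235.3   30.8]
 yaw now 15.6 turn tool deg [ -0.1  -0.  -46.4] shift if turned first [432.5 113.2  30.4]schema error: expected keys jaw, x, y, z, ax, ay, az
schema error: expected keys jaw, x, y, z, ax, ay, az
Traceback (most recent call last):
  File "h.py", line 17, in big
    return l==1+np.argmax(s[1:,4])
                ~~~~~~~~~^^^^^^^^^
ValueError: attempt to get argmax of an empty sequence
```

View pics/w1.png

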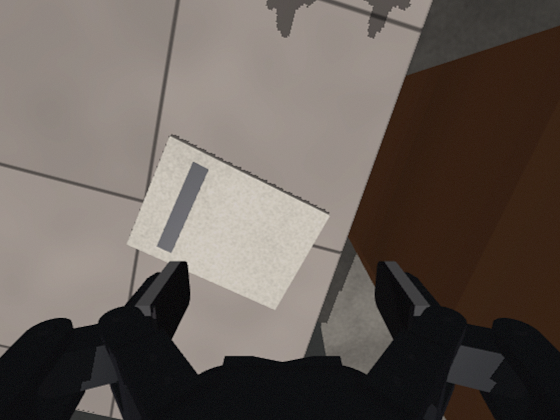

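Every row needs all seven keys, so nothing moved. That wrist picture shows only the paper pad at the start pose, with the fingers at (165,300) and (400,300).

```bash
python3 -m crank '[{"jaw":100,"x":38,"y":-23.5,"z":3,"ax":0,"ay":0,"az":0},{"jaw":100,"x":38,"y":-23.5,"z":3,"ax":0,"ay":0,"az":0},{"jaw":100,"x":38,"y":-23.5,"z":3,"ax":0,"ay":0,"az":0},{"jaw":100,"x":38,"y":-23.5,"z":3,"ax":0,"ay":0,"az":0},{"jaw":100,"x":38,"y":-23.5,"z":3,"ax":0,"ay":0,"az":0},{"jaw":100,"x":38,"y":-23.5,"z":3,"ax":0,"ay":0,"az":0},{"jaw":100,"x":38,"y":-23.5,"z":3,"ax":0,"ay":0,"az":0},{"jaw":100,"x":38,"y":-23.5,"z":3,"ax":0,"ay":0,"az":0},{"jaw":100,"x":38,"y":-23.5,"z":3,"ax":0,"ay":0,"az":0},{"jaw":100,"x":38,"y":-23.5,"z":3,"ax":0,"ay":0,"az":0}]'
python3 -m crank '[{"jaw":100,"x":0,"y":0,"z":0,"ax":0,"ay":0,"az":-9.3},{"jaw":100,"x":0,"y":0,"z":0,"ax":0,"ay":0,"az":-9.3},{"jaw":100,"x":0,"y":0,"z":0,"ax":0,"ay":0,"az":-9.3},{"jaw":100,"x":0,"y":0,"z":0,"ax":0,"ay":0,"az":-9.3},{"jaw":100,"x":0,"y":0,"z":0,"ax":0,"ay":0,"az":-9.2},{"jaw":100,"x":0,"y":0,"z":0,"ax":0,"ay":0,"az":0},{"jaw":100,"x":0,"y":0,"z":0,"ax":0,"ay":0,"az":0}]'
cat > w.py <<'E'
from h import *
from station import eyes
import sys
def look(name):
    c=eyes.calibration("wrist");p,d=eyes.read_camera("wrist")
    cv2.imwrite(f"pics/{name}.png",p[:,:,::-1])
    hsv=cv2.cvtColor(p,cv2.COLOR_RGB2HSV);H,S,V=[hsv[...,i].astype(int) for i in range(3)]
    for n,m in (("red",((H<4)|(H>174))&(S>150)&(V>70)),("amber",(H>4)&(H<18)&(S>140)),("white",(V>150)&(S<50)),("blue",(H>100)&(H<130)&(S>120)&(V>50)),("label-ish",(V>110)&(S<90))):
        if m.sum()<50: continue
        m=big(m);v,u=np.nonzero(m);q=pts(c,d,m);q=q[q[:,2]>.008]
        if len(q)<20: continue
        print(n,len(u),int(u.mean()),int(v.mean()),q.mean(0).round(4),"z",np.percentile(q[:,2],[5,50,95]).round(3),"rect",rect(q))
    return p,d,c
if __name__=="__main__": look(sys.argv[1])
E
python3 -c "
from h import *
go(.484,-.321,.2,62)"; python3 w.py w2
```

```text
t: 1.4
eef_pos: [0.4849, -0.3207, 0.2011]
tool_rot: [-0.0, 0.991, 0.135, -0.0]
contact_force: [-0.3, 0.1, 1.8]
gripper_width: 0.996
t: 2.28
eef_pos: [0.4841, -0.3219, 0.2012]
tool_rot: [-0.0, 0.858, 0.513, -0.0]
contact_force: [0.1, -0.4, 1.2]
gripper_width: 1.0
t 2.275 tcp [ 0.4841 -0.3219  0.2012] F [ 0.1 -0.4  1.2] jaw 1.0 q7 -0.13 q2 0.37
 shift mm [ 0.7 -0.5  1.2]
 yaw now 61.8 turn tool deg [-0.  -0.  -0.2] shift if turned first [ 0.8 -0.5  1.2]
red 706 44 7 [ 0.4009 -0.1116  0.083 ] z [0.082 0.083 0.084] rect [ 400.1 -112.5   34.4   13.9  -27.8]
amber 2898 281 172 [ 0.4907 -0.3076  0.0308] z [0.026 0.032 0.033] rect [ 481.3 -325.2  108.4   44.5   62.1]
white 786 280 213 [ 0.4707 -0.3445  0.0325] z [0.031 0.032 0.034] rect [ 470.8 -344.2   40.1   35.8   62.3]
blue 1701 211 13 [ 0.5025 -0.1482  0.012 ] z [0.011 0.012 0.013] rect [ 503.3 -137.8   61.2   45.7  -62.9]
label-ish 39562 328 194 [ 0.4499 -0.3302  0.0293] z [0.017 0.027 0.03 ] rect [ 458.2 -326.   125.2  100.8  -64. ]
```

View pics/w2.png

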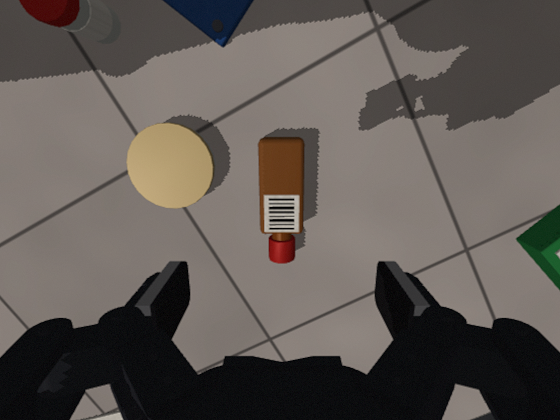

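The wrist view shows the bottle centred under the hand (label at (281,213), cap at (281,248)), with the dish clear at (170,165). The label measures 40.1 x 35.8 mm at z=32 mm, which matches the spec. The bottle origin is (0.4829,-0.3213), yaw 62.2°. Going down to grip.

```bash
python3 -m crank '[{"jaw":82,"x":0,"y":-1.3,"z":40,"ax":0,"ay":0,"az":-0.3},{"jaw":82,"x":0,"y":0,"z":40,"ax":0,"ay":0,"az":0},{"jaw":82,"x":0,"y":0,"z":40,"ax":0,"ay":0,"az":0},{"jaw":82,"x":0,"y":0,"z":35,"ax":0,"ay":0,"az":0},{"jaw":82,"x":0,"y":0,"z":20,"ax":0,"ay":0,"az":0},{"jaw":82,"x":0,"y":0,"z":12,"ax":0,"ay":0,"az":0},{"jaw":82,"x":0,"y":0,"z":7,"ax":0,"ay":0,"az":0},{"jaw":82,"x":0,"y":0,"z":0,"ax":0,"ay":0,"az":0}]' 40
python3 -m crank '[{"jaw":40,"x":0,"y":0,"z":0,"ax":0,"ay":0,"az":0},{"jaw":30,"x":0,"y":0,"z":0,"ax":0,"ay":0,"az":0},{"jaw":30,"x":0,"y":0,"z":0,"ax":0,"ay":0,"az":0},{"jaw":30,"x":0,"y":0,"z":0,"ax":0,"ay":0,"az":0},{"jaw":30,"x":0,"y":0,"z":0,"ax":0,"ay":0,"az":0},{"jaw":30,"x":0,"y":0,"z":0,"ax":0,"ay":0,"az":0},{"jaw":30,"x":0,"y":0,"z":0,"ax":0,"ay":0,"az":0}]' 40
```

```text
t: 3.32
eef_pos: [0.4833, -0.3214, 0.0077]
tool_rot: [0.0, 0.856, 0.517, 0.0]
contact_force: [-0.6, 0.5, -0.4]
gripper_width: 0.823
t: 4.2
eef_pos: [0.4837, -0.3216, 0.0083]
tool_rot: [0.001, 0.856, 0.517, 0.0]
contact_force: [-1.9, 0.2, 7.6]
gripper_width: 0.53
```

```bash
python3 -m crank '[{"jaw":30,"x":0,"y":0,"z":-10,"ax":0,"ay":0,"az":0},{"jaw":30,"x":0,"y":0,"z":-30,"ax":0,"ay":0,"az":0},{"jaw":30,"x":0,"y":0,"z":-40,"ax":0,"ay":0,"az":0},{"jaw":30,"x":0,"y":0,"z":-40,"ax":0,"ay":0,"az":0},{"jaw":30,"x":0,"y":0,"z":-30,"ax":0,"ay":0,"az":0},{"jaw":30,"x":0,"y":0,"z":0,"ax":0,"ay":0,"az":-9},{"jaw":30,"x":0,"y":0,"z":0,"ax":0,"ay":0,"az":-9},{"jaw":30,"x":0,"y":0,"z":0,"ax":0,"ay":0,"az":-9},{"jaw":30,"x":0,"y":0,"z":0,"ax":0,"ay":0,"az":-9},{"jaw":30,"x":0,"y":0,"z":0,"ax":0,"ay":0,"az":-9},{"jaw":30,"x":0,"y":0,"z":0,"ax":0,"ay":0,"az":-8},{"jaw":30,"x":0,"y":0,"z":0,"ax":0,"ay":0,"az":0}]'
python3 -c "
from h import *
go(.511,-.0771,.14,115.1)"; python3 w.py w3
```

```text
t: 5.7
eef_pos: [0.4826, -0.3212, 0.1574]
tool_rot: [-0.0, 0.536, 0.844, 0.0]
contact_force: [-0.5, 0.1, -1.9]
gripper_width: 0.533
t 5.7 tcp [ 0.4826 -0.3212  0.1574] F [-0.5  0.1 -1.9] jaw 0.533 q7 0.69 q2 0.45
 shift mm [208.8 129.6  17.4]
 yaw now 115.2 turn tool deg [-0.  -0.   0.1] shift if turned first [209.  129.3  17.4]
amber 15579 281 237 [ 0.4724 -0.3006  0.1798] z [0.176 0.181 0.182] rect [ 478.9 -315.    86.8   47.2  -65.9]
blue 6129 440 22 [ 0.5377 -0.1367  0.012 ] z [0.011 0.012 0.013] rect [ 538.7 -136.6  110.1   35.1   25.1]
label-ish 52086 116 116 [ 0.356  -0.2524  0.0238] z [0.023 0.024 0.025] rect [ 362.4 -251.    80.1   26.6  -87. ]
```

The nest's end edge checks out to within 2 mm (width 110.1, yaw 25.1). Moving over it.

```bash
python3 -m crank '[{"jaw":30,"x":20,"y":12,"z":0,"ax":0,"ay":0,"az":0},{"jaw":30,"x":35,"y":22,"z":0,"ax":0,"ay":0,"az":0},{"jaw":30,"x":40,"y":25,"z":0,"ax":0,"ay":0,"az":0},{"jaw":30,"x":40,"y":25,"z":0,"ax":0,"ay":0,"az":0},{"jaw":30,"x":40,"y":25,"z":0,"ax":0,"ay":0,"az":0},{"jaw":30,"x":24,"y":14,"z":0,"ax":0,"ay":0,"az":0},{"jaw":30,"x":10,"y":6.5,"z":0,"ax":0,"ay":0,"az":0},{"jaw":30,"x":0,"y":0,"z":0,"ax":0,"ay":0,"az":0},{"jaw":30,"x":0,"y":0,"z":0,"ax":0,"ay":0,"az":0}]'
python3 -c "
from h import *
go(.511,-.0771,.021,115.1)"; python3 w.py w4
```

```text
t: 6.88
eef_pos: [0.5107, -0.0787, 0.1572]
tool_rot: [0.0, 0.536, 0.844, -0.0]
contact_force: [-0.2, -0.6, -1.7]
gripper_width: 0.528
t 6.875 tcp [ 0.5107 -0.0787  0.1572] F [-0.2 -0.6 -1.7] jaw 0.528 q7 0.23 q2 0.37
 shift mm [  1.5   1.  136.2]
 yaw now 115.1 turn tool deg [-0.  0.  0.] shift if turned first [  1.4   0.9 136.2]
red 2284 136 184 [ 0.407  -0.1003  0.0816] z [0.073 0.083 0.084] rect [ 405.9 -102.2   35.3   35.1  -15.9]
amber 15628 281 237 [ 0.5007 -0.0581  0.1796] z [0.176 0.18  0.182] rect [507.3 -72.5  86.6  46.9 -65.9]
white 19613 410 44 [0.4617 0.0258 0.1288] z [0.126 0.129 0.131] rect [461.8  27.   17.1  14.6 -64.9]
blue 12170 284 97 [ 0.4764 -0.001   0.0121] z [0.011 0.012 0.013] rect [493.8 -39.3 198.9 108.8 -64.8]
label-ish 130686 279 151 [ 0.6271 -0.0661  0.0604] z [0.011 0.043 0.179] rect [559.8 -71.1 519.6 301.9  19.2]
```

View pics/w4.png

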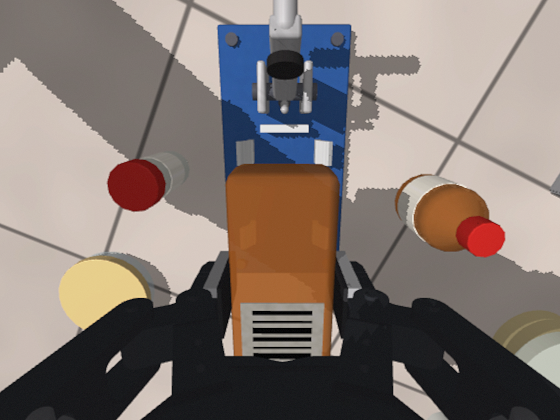

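The bottle hangs square over the nest, with its base towards the hinge at (285,65), the guide walls at (245,152) and (323,152), and jar and vials clear. Lowering.

```bash
python3 -m crank '[{"jaw":30,"x":1.5,"y":1,"z":30,"ax":0,"ay":0,"az":0},{"jaw":30,"x":0,"y":0,"z":30,"ax":0,"ay":0,"az":0},{"jaw":30,"x":0,"y":0,"z":25,"ax":0,"ay":0,"az":0},{"jaw":30,"x":0,"y":0,"z":15,"ax":0,"ay":0,"az":0},{"jaw":30,"x":0,"y":0,"z":12,"ax":0,"ay":0,"az":0},{"jaw":30,"x":0,"y":0,"z":10,"ax":0,"ay":0,"az":0},{"jaw":30,"x":0,"y":0,"z":8,"ax":0,"ay":0,"az":0},{"jaw":30,"x":0,"y":0,"z":4.5,"ax":0,"ay":0,"az":0},{"jaw":30,"x":0,"y":0,"z":0,"ax":0,"ay":0,"az":0},{"jaw":30,"x":0,"y":0,"z":0,"ax":0,"ay":0,"az":0}]'
python3 -c "
from h import *
go(.511,-.0771,.021,115.1)"
```

```text
t: 8.18
eef_pos: [0.5115, -0.0752, 0.0231]
tool_rot: [0.0, 0.535, 0.845, 0.0]
contact_force: [-0.3, 0.5, -2.6]
gripper_width: 0.526
t 8.175 tcp [ 0.5115 -0.0752  0.0231] F [-0.3  0.5 -2.6] jaw 0.526 q7 0.07 q2 0.57
 shift mm [-1.5 -1.3  2.1]
 yaw now 115.3 turn tool deg [0.  0.  0.2] shift if turned first [-1.5 -1.3  2.1]
```

```bash
python3 -m crank '[{"jaw":30,"x":-1,"y":-1,"z":1.5,"ax":0,"ay":0,"az":0},{"jaw":30,"x":0,"y":0,"z":1,"ax":0,"ay":0,"az":0},{"jaw":30,"x":0,"y":0,"z":0,"ax":0,"ay":0,"az":0},{"jaw":65,"x":0,"y":0,"z":0,"ax":0,"ay":0,"az":0},{"jaw":75,"x":0,"y":0,"z":0,"ax":0,"ay":0,"az":0},{"jaw":75,"x":0,"y":0,"z":0,"ax":0,"ay":0,"az":0},{"jaw":75,"x":0,"y":0,"z":0,"ax":0,"ay":0,"az":0},{"jaw":75,"x":0,"y":0,"z":-20,"ax":0,"ay":0,"az":0},{"jaw":75,"x":0,"y":0,"z":-50,"ax":0,"ay":0,"az":0},{"jaw":75,"x":0,"y":0,"z":-60,"ax":0,"ay":0,"az":0},{"jaw":30,"x":0,"y":0,"z":-40,"ax":0,"ay":0,"az":0},{"jaw":0,"x":0,"y":0,"z":0,"ax":0,"ay":0,"az":0}]'
python3 - <<'E'
from h import *
p=nest(0,172);go(p[0],p[1],.19,115.1)
import w
P,d,c=w.look("w5")
hsv=cv2.cvtColor(P,cv2.COLOR_RGB2HSV);m=(hsv[...,2]>120)&(hsv[...,1]<70)
v,u=np.nonzero(m&(d>0));k=d[v,u];q=(np.c_[(u-c["cx"])/c["fx"]*k,(v-c["cy"])/c["fy"]*k,k]-c["t"])@c["R"]
q=q[(abs(q[:,2]-.044)<.006)];a=np.radians(NY);e=(q[:,:2]-N0)@np.array([[np.cos(a),-np.sin(a)],[np.sin(a),np.cos(a)]])*1000
s=(abs(e[:,0])<22)&(e[:,1]>-55)&(e[:,1]<0);e=e[s];print("label nest",len(e),e.min(0),e.max(0),e.mean(0),q[s][:,2].mean())
E
```

```text
t: 9.68
eef_pos: [0.5129, -0.0766, 0.1937]
tool_rot: [0.003, 0.535, 0.845, 0.001]
contact_force: [-0.6, 0.7, -0.6]
gripper_width: 0.333
t 9.675 tcp [ 0.5129 -0.0766  0.1937] F [-0.6  0.7 -0.6] jaw 0.333 q7 0.26 q2 0.32
 shift mm [172.3  -1.5   3. ]
 yaw now 115.3 turn tool deg [0.3 0.2 0.2] shift if turned first [172.3  -2.    3.7]
red 1693 150 175 [ 0.4067 -0.1005  0.0817] z [0.074 0.083 0.084] rect [ 405.6 -102.3   35.    35.    55.4]
amber 3340 278 175 [ 0.5039 -0.0629  0.0429] z [0.039 0.044 0.045] rect [512.7 -81.7 111.3  44.9 -65. ]
white 19579 384 43 [0.4588 0.031  0.1282] z [0.125 0.128 0.13 ] rect [459.1  32.7  29.2  13.8 -65.2]
blue 12763 280 130 [ 0.4893 -0.0292  0.0121] z [0.011 0.012 0.013] rect [498.8 -49.9 222.8 108.8 -64.8]
label-ish 72429 442 151 [ 0.7366 -0.0501  0.05  ] z [0.014 0.046 0.129] rect [693.6  13.2 471.9 195.7 -24.7]
label nest 869 [-18.12780592 -45.46530098] [17.59328755 -4.84843631] [ -0.2842957  -25.16284132] 0.044510878390627985
```

The bottle is seated: its label measures (-0.3,-25.2,44.5) mm in the nest frame. Next I take the shut fingers behind the clamp bar.

```bash
python3 -m crank '[{"jaw":0,"x":35,"y":0,"z":0,"ax":0,"ay":0,"az":0},{"jaw":0,"x":35,"y":0,"z":0,"ax":0,"ay":0,"az":0},{"jaw":0,"x":35,"y":-1,"z":0,"ax":0,"ay":0,"az":0},{"jaw":0,"x":35,"y":-1,"z":0,"ax":0,"ay":0,"az":0},{"jaw":0,"x":25,"y":0,"z":0,"ax":0,"ay":0,"az":0},{"jaw":0,"x":11,"y":0,"z":0,"ax":0.3,"ay":0.2,"az":0},{"jaw":0,"x":0,"y":0,"z":0,"ax":0,"ay":0,"az":0},{"jaw":0,"x":0,"y":0,"z":0,"ax":0,"ay":0,"az":0}]'
python3 -c "
from h import *
p=nest(0,175);go(p[0],p[1],.107,115.1)"
```

```text
t: 10.72
eef_pos: [0.4341, 0.0807, 0.1899]
tool_rot: [-0.003, 0.536, 0.844, -0.002]
contact_force: [-0.3, 0.4, -0.5]
gripper_width: 0.001
t 10.725 tcp [0.4341 0.0807 0.1899] F [-0.3  0.4 -0.5] jaw 0.001 q7 -0.05 q2 0.22
 shift mm [-0.9  3.2 82.9]
 yaw now 115.2 turn tool deg [-0.3 -0.2  0.1] shift if turned first [-0.6  2.7 82.9]
```

```bash
python3 -m crank '[{"jaw":0,"x":0,"y":3,"z":25,"ax":-0.3,"ay":-0.2,"az":0},{"jaw":0,"x":0,"y":0,"z":25,"ax":0,"ay":0,"az":0},{"jaw":0,"x":0,"y":0,"z":20,"ax":0,"ay":0,"az":0},{"jaw":0,"x":0,"y":0,"z":12,"ax":0,"ay":0,"az":0},{"jaw":0,"x":0,"y":0,"z":0,"ax":0,"ay":0,"az":0}]'
python3 -m crank '[{"jaw":0,"x":-10,"y":0,"z":0,"ax":0,"ay":0,"az":0},{"jaw":0,"x":-10,"y":0,"z":0,"ax":0,"ay":0,"az":0},{"jaw":0,"x":-10,"y":0,"z":0,"ax":0,"ay":0,"az":0},{"jaw":0,"x":-10,"y":0,"z":0,"ax":0,"ay":0,"az":0}]'
```

```text
t: 11.35
eef_pos: [0.4361, 0.0825, 0.1077]
tool_rot: [-0.001, 0.536, 0.844, -0.0]
contact_force: [0.1, -0.2, -1.0]
gripper_width: 0.003
t: 11.85
eef_pos: [0.4543, 0.0541, 0.1111]
tool_rot: [-0.0, 0.532, 0.847, 0.004]
contact_force: [-5.8, 14.2, 11.5]
gripper_width: 0.004
```

```bash
python3 -m crank '[{"jaw":0,"x":-10,"y":0,"z":-2,"ax":0,"ay":0,"az":0},{"jaw":0,"x":-10,"y":0,"z":-1,"ax":0,"ay":0,"az":0},{"jaw":0,"x":-10,"y":0,"z":0,"ax":0,"ay":0,"az":0},{"jaw":0,"x":-10,"y":0,"z":0,"ax":0,"ay":0,"az":0}]'
python3 -m crank '[{"jaw":0,"x":-10,"y":0,"z":0,"ax":0,"ay":0,"az":0},{"jaw":0,"x":-10,"y":0,"z":0,"ax":0,"ay":0,"az":0},{"jaw":0,"x":-10,"y":0,"z":0,"ax":0,"ay":0,"az":0},{"jaw":0,"x":0,"y":0,"z":0,"ax":0,"ay":0,"az":0},{"jaw":0,"x":0,"y":0,"z":0,"ax":0,"ay":0,"az":0}]'
```

```text
t: 12.35
eef_pos: [0.4715, 0.0103, 0.1121]
tool_rot: [0.001, 0.535, 0.845, 0.001]
contact_force: [0.8, 2.4, 0.1]
gripper_width: -0.004
t: 12.98
eef_pos: [0.4831, -0.0162, 0.1112]
tool_rot: [-0.0, 0.535, 0.845, -0.0]
contact_force: [-0.6, 0.1, -0.2]
gripper_width: -0.002
```

```bash
python3 -m crank '[{"jaw":0,"x":0,"y":0,"z":-40,"ax":0,"ay":0,"az":0},{"jaw":0,"x":0,"y":0,"z":-50,"ax":0,"ay":0,"az":-8},{"jaw":0,"x":0,"y":0,"z":-20,"ax":0,"ay":0,"az":-8},{"jaw":20,"x":0,"y":0,"z":0,"ax":0,"ay":0,"az":-8},{"jaw":50,"x":0,"y":0,"z":0,"ax":0,"ay":0,"az":-8},{"jaw":70,"x":0,"y":0,"z":0,"ax":0,"ay":0,"az":-7},{"jaw":70,"x":0,"y":0,"z":0,"ax":0,"ay":0,"az":0}]'
python3 -c "
from h import *
go(.446,.368,.23,154)"
```

```text
t: 13.85
eef_pos: [0.483, -0.016, 0.2212]
tool_rot: [-0.0, 0.223, 0.975, -0.0]
contact_force: [-0.0, -0.1, 0.1]
gripper_width: 0.702
t 13.85 tcp [ 0.483  -0.016   0.2212] F [-0.  -0.1  0.1] jaw 0.702 q7 0.81 q2 0.27
 shift mm [200.2 329.8  -8.7]
 yaw now 154.3 turn tool deg [-0.  -0.   0.3] shift if turned first [201.6 328.9  -8.8]
```

```bash
python3 -m crank '[{"jaw":70,"x":15,"y":25,"z":-1,"ax":0,"ay":0,"az":0},{"jaw":70,"x":22.5,"y":37,"z":-1,"ax":0,"ay":0,"az":0},{"jaw":70,"x":22.5,"y":37,"z":-1,"ax":0,"ay":0,"az":0},{"jaw":70,"x":22.5,"y":37,"z":-1,"ax":0,"ay":0,"az":0},{"jaw":70,"x":22.5,"y":37,"z":-1,"ax":0,"ay":0,"az":0},{"jaw":70,"x":22.5,"y":37,"z":-1,"ax":0,"ay":0,"az":0},{"jaw":70,"x":22.5,"y":37,"z":-1,"ax":0,"ay":0,"az":0},{"jaw":70,"x":22.5,"y":37,"z":-1,"ax":0,"ay":0,"az":0},{"jaw":70,"x":22.5,"y":37,"z":-1,"ax":0,"ay":0,"az":0},{"jaw":70,"x":5,"y":9,"z":0,"ax":0,"ay":0,"az":0},{"jaw":70,"x":0,"y":0,"z":0,"ax":0,"ay":0,"az":0},{"jaw":70,"x":0,"y":0,"z":0,"ax":0,"ay":0,"az":0}]'
python3 - <<'E'
from h import *
from station import eyes
go(.446,.368,.23,154)
import w
P,d,c=w.look("w6")
hsv=cv2.cvtColor(P,cv2.COLOR_RGB2HSV);H,S,V=[hsv[...,i].astype(int) for i in range(3)]
ok=d>0;v,u=np.nonzero(ok);k=d[v,u];q=(np.c_[(u-c["cx"])/c["fx"]*k,(v-c["cy"])/c["fy"]*k,k]-c["t"])@c["R"]
wh=(V[v,u]>130)&(S[v,u]<60)&(abs(q[:,2]-.071)<.005)&(np.hypot(q[:,0]-.44,q[:,1]-.37)<.1)
print("handle top",wh.sum(),rect(q[wh]),q[wh][:,2].mean())
bl=(H[v,u]>100)&(H[v,u]<130)&(S[v,u]>110)&(abs(q[:,2]-.079)<.005)
print("head top",bl.sum(),rect(q[bl]) if bl.sum()>9 else "")
p,_=eyes.read_camera("top");im=np.zeros((420,760,3),np.uint8);im[:,:560]=P
im[:240,560:]=cv2.resize(p[180:260,255:355],(200,160),interpolation=3).repeat(1,0)[:160].__class__ and cv2.resize(p[180:260,255:355],(200,240),interpolation=3)
cv2.imwrite("pics/m6.png",im[:,:,::-1])
E
```

```text
t: 15.35
eef_pos: [0.447, 0.366, 0.2299]
tool_rot: [0.0, 0.224, 0.975, -0.001]
contact_force: [-0.7, -0.1, 0.7]
gripper_width: 0.699
t 15.35 tcp [0.447  0.366  0.2299] F [-0.7 -0.1  0.7] jaw 0.699 q7 -0.01 q2 0.46
 shift mm [ 1.7  1.4 -0.1]
 yaw now 154.1 turn tool deg [-0.1  0.   0.1] shift if turned first [ 1.7  1.4 -0.1]
amber 301 17 365 [ 0.5078 -0.031   0.0493] z [0.024 0.043 0.045] rect [459.4 116.2 406.8  17.4 -72.9]
white 2340 289 169 [0.4309 0.3812 0.0708] z [0.069 0.071 0.072] rect [433.3 379.6 102.1  23.1 -25.9]
blue 3413 46 299 [0.4567 0.0161 0.0121] z [0.01  0.012 0.013] rect [431.4 127.6 377.2  96.  -77.9]
handle top 2806 [433.6 379.8 104.4  25.6 -25.4] 0.07059648881809101
head top 2083 [507.3 346.3  54.8  48.4  64. ]
```

View pics/m6.png

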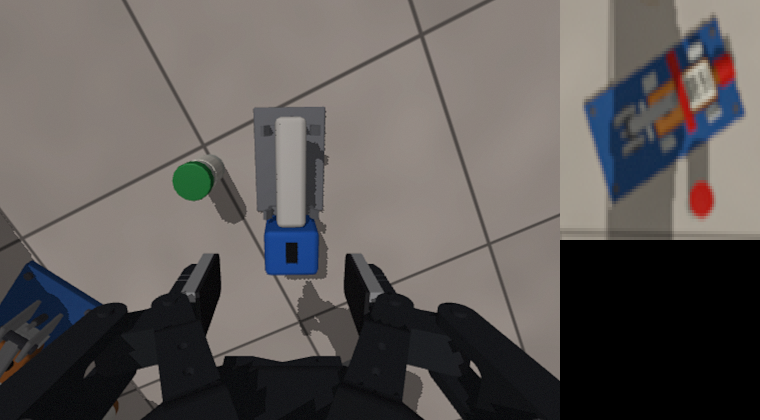

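The inset shows the clamp shut on the bottle. The wrist view shows the scanner head at (291,248), handle at (291,170) and the green vial clear at (193,180). The near measurement puts the scanner origin at (0.448,0.3738), yaw -25.5°. That is 6 mm from the top-view estimate, and I trust the near one. Descending.

```bash
python3 -m crank '[{"jaw":70,"x":0,"y":7.3,"z":30,"ax":0,"ay":0,"az":-0.4},{"jaw":70,"x":0,"y":0,"z":40,"ax":0,"ay":0,"az":0},{"jaw":70,"x":0,"y":0,"z":40,"ax":0,"ay":0,"az":0},{"jaw":70,"x":0,"y":0,"z":35,"ax":0,"ay":0,"az":0},{"jaw":70,"x":0,"y":0,"z":22,"ax":0,"ay":0,"az":0},{"jaw":70,"x":0,"y":0,"z":17,"ax":0,"ay":0,"az":0},{"jaw":70,"x":0,"y":0,"z":12,"ax":0,"ay":0,"az":0},{"jaw":70,"x":0,"y":0,"z":0,"ax":0,"ay":0,"az":0},{"jaw":70,"x":0,"y":0,"z":0,"ax":0,"ay":0,"az":0}]' 60
python3 -c "
from h import *
go(.448,.3738,.034,154.5)"
```

```text
t: 16.58
eef_pos: [0.4499, 0.3749, 0.0351]
tool_rot: [0.0, 0.219, 0.976, 0.001]
contact_force: [-0.5, -0.4, -0.9]
gripper_width: 0.702
t 16.575 tcp [0.4499 0.3749 0.0351] F [-0.5 -0.4 -0.9] jaw 0.702 q7 -0.2 q2 0.7
 shift mm [ 1.3 -1.8  1.1]
 yaw now 154.7 turn tool deg [0.1 0.  0.2] shift if turned first [ 1.3 -1.8  1.1]
```

```bash
python3 -m crank '[{"jaw":45,"x":0,"y":-1.8,"z":0,"ax":0,"ay":0,"az":0},{"jaw":40,"x":0,"y":0,"z":0,"ax":0,"ay":0,"az":0},{"jaw":20,"x":0,"y":0,"z":0,"ax":0,"ay":0,"az":0},{"jaw":20,"x":0,"y":0,"z":0,"ax":0,"ay":0,"az":0},{"jaw":20,"x":0,"y":0,"z":0,"ax":0,"ay":0,"az":0},{"jaw":20,"x":0,"y":0,"z":0,"ax":0,"ay":0,"az":0},{"jaw":20,"x":0,"y":0,"z":0,"ax":0,"ay":0,"az":0}]' 60
python3 -c "
from h import *
go(.448,.3738,.034,154.5)"
```

```text
t: 17.45
eef_pos: [0.4491, 0.3729, 0.0349]
tool_rot: [0.0, 0.219, 0.976, 0.0]
contact_force: [-1.0, -0.5, 6.4]
gripper_width: 0.342
t 17.45 tcp [0.4491 0.3729 0.0349] F [-1.  -0.5  6.4] jaw 0.342 q7 -0.2 q2 0.7
 shift mm [1.4 0.3 0.9]
 yaw now 154.7 turn tool deg [0.  0.  0.2] shift if turned first [1.4 0.3 0.9]
```

```bash
python3 -m crank '[{"jaw":20,"x":0,"y":0,"z":-10,"ax":0,"ay":0,"az":0},{"jaw":20,"x":0,"y":0,"z":-30,"ax":0,"ay":0,"az":0},{"jaw":20,"x":0,"y":0,"z":-40,"ax":0,"ay":0,"az":0},{"jaw":20,"x":0,"y":0,"z":-40,"ax":0,"ay":0,"az":0},{"jaw":20,"x":0,"y":0,"z":-30,"ax":0,"ay":0,"az":0},{"jaw":20,"x":0,"y":0,"z":-10,"ax":0,"ay":0,"az":0},{"jaw":20,"x":0,"y":0,"z":0,"ax":0,"ay":0,"az":0}]'
python3 -c "
from h import *
l=nest(-.3,-25.3);print(l);a=np.radians(-25.3);p=l-.0635*np.array([np.cos(a),np.sin(a)]);print(p);go(p[0],p[1],.195,154.7)"
```

```text
t: 18.32
eef_pos: [0.4487, 0.3724, 0.1941]
tool_rot: [0.0, 0.219, 0.976, -0.0]
contact_force: [0.0, 0.4, -2.7]
gripper_width: 0.339
[ 0.52146057 -0.10013815]
[ 0.46405133 -0.07300093]
t 18.325 tcp [0.4487 0.3724 0.1941] F [ 0.   0.4 -2.7] jaw 0.339 q7 -0.04 q2 0.5
 shift mm [-204.4 -396.    -0.8]
 yaw now 154.7 turn tool deg [-0.  0. -0.] shift if turned first [-204.2 -396.1   -0.9]
```

```bash
python3 -m crank '[{"jaw":20,"x":-10,"y":-19,"z":0,"ax":0,"ay":0,"az":0},{"jaw":20,"x":-20,"y":-39,"z":0,"ax":0,"ay":0,"az":0},{"jaw":20,"x":-20,"y":-39,"z":0,"ax":0,"ay":0,"az":0},{"jaw":20,"x":-20,"y":-39,"z":0,"ax":0,"ay":0,"az":0},{"jaw":20,"x":-20,"y":-39,"z":0,"ax":0,"ay":0,"az":0},{"jaw":20,"x":-20,"y":-39,"z":0,"ax":0,"ay":0,"az":0},{"jaw":20,"x":-20,"y":-39,"z":0,"ax":0,"ay":0,"az":0},{"jaw":20,"x":-20,"y":-39,"z":0,"ax":0,"ay":0,"az":0},{"jaw":20,"x":-20,"y":-39,"z":0,"ax":0,"ay":0,"az":0},{"jaw":20,"x":-20,"y":-39,"z":0,"ax":0,"ay":0,"az":0},{"jaw":20,"x":-14,"y":-26,"z":0,"ax":0,"ay":0,"az":0},{"jaw":20,"x":0,"y":0,"z":0,"ax":0,"ay":0,"az":0}]'
python3 -m crank '[{"jaw":20,"x":0,"y":0,"z":10,"ax":0,"ay":0,"az":0},{"jaw":20,"x":0,"y":0,"z":15,"ax":0,"ay":0,"az":0},{"jaw":20,"x":0,"y":0,"z":5,"ax":0,"ay":0,"az":0},{"jaw":20,"x":0,"y":0,"z":0,"ax":0,"ay":0,"az":0}]'
python3 - <<'E'
from h import *
from station import eyes
go(.4640,-.0730,.164,154.7)
p,d=eyes.read_camera("scene");c=eyes.calibration("scene")
im=cv2.resize(p[140:280,190:350],(800,600)[::1],interpolation=3)[:600];q,_=eyes.read_camera("wrist")
o=np.hstack([cv2.resize(p[130:290,190:350],(400,400),interpolation=3),cv2.resize(q,(400,300)).copy() if 0 else np.vstack([cv2.resize(q,(400,300)),np.zeros((100,400,3),np.uint8)])])
cv2.imwrite("pics/m7.png",o[:,:,::-1])
E
```

```text
t: 19.82
eef_pos: [0.4624, -0.0753, 0.1926]
tool_rot: [-0.002, 0.222, 0.975, -0.0]
contact_force: [0.2, 0.9, -2.1]
gripper_width: 0.343
t: 20.32
eef_pos: [0.4633, -0.0719, 0.1636]
tool_rot: [-0.001, 0.219, 0.976, 0.0]
contact_force: [-0.6, -0.9, -2.0]
gripper_width: 0.339
t 20.325 tcp [ 0.4633 -0.0719  0.1636] F [-0.6 -0.9 -2. ] jaw 0.339 q7 0.86 q2 0.33
 shift mm [-1.1 -0.7 -0.4]
 yaw now 154.7 turn tool deg [-0.  -0.1  0. ] shift if turned first [-1.1 -0.7 -0.4]
```

View pics/m7.png

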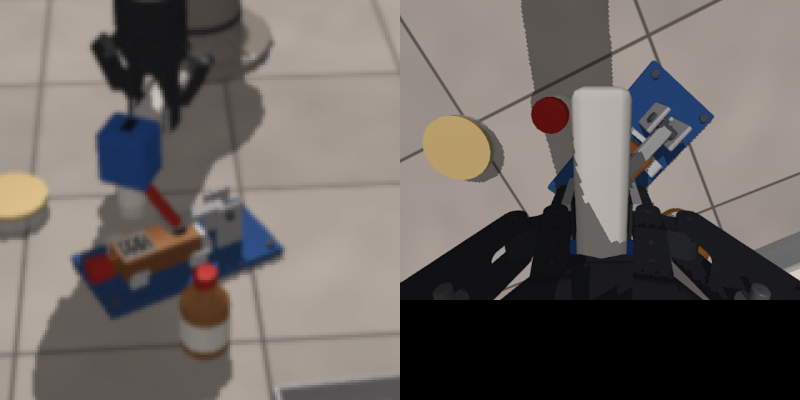

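The scanner head hangs over the label, with the label at (140,245) in the left crop. It is level and the clamp is shut. I hold it still and check the head position numerically.

```bash
python3 -m crank '[{"jaw":20,"x":-1,"y":-1,"z":0,"ax":0,"ay":0,"az":0},{"jaw":20,"x":0,"y":0,"z":0,"ax":0,"ay":0,"az":0},{"jaw":20,"x":0,"y":0,"z":0,"ax":0,"ay":0,"az":0},{"jaw":20,"x":0,"y":0,"z":0,"ax":0,"ay":0,"az":0},{"jaw":20,"x":0,"y":0,"z":0,"ax":0,"ay":0,"az":0},{"jaw":20,"x":0,"y":0,"z":0,"ax":0,"ay":0,"az":0},{"jaw":20,"x":0,"y":0,"z":0,"ax":0,"ay":0,"az":0},{"jaw":20,"x":0,"y":0,"z":0,"ax":0,"ay":0,"az":0},{"jaw":20,"x":0,"y":0,"z":0,"ax":0,"ay":0,"az":0},{"jaw":20,"x":0,"y":0,"z":0,"ax":0,"ay":0,"az":0},{"jaw":20,"x":0,"y":0,"z":0,"ax":0,"ay":0,"az":0},{"jaw":20,"x":0,"y":0,"z":0,"ax":0,"ay":0,"az":0}]'
python3 - <<'E'
from h import *
from station import eyes
for n in("scene","top"):
    c=eyes.calibration(n);p,d=eyes.read_camera(n)
    hsv=cv2.cvtColor(p,cv2.COLOR_RGB2HSV)
    m=(hsv[...,0]>100)&(hsv[...,0]<130)&(hsv[...,1]>110);q=pts(c,d,m)
    q=q[(np.hypot(q[:,0]-.52,q[:,1]+.1)<.08)&(q[:,2]>.12)]
    if len(q)<20: print(n,len(q));continue
    t=q[q[:,2]>np.percentile(q[:,2],98)-.006]
    print(n,len(q),"z",np.percentile(q[:,2],[2,98]).round(3),"top",len(t),rect(t),"all",rect(q))
go(.464,-.073,.164,154.7)
E
```

```text
t: 21.92
eef_pos: [0.4642, -0.0739, 0.1643]
tool_rot: [0.0, 0.219, 0.976, -0.0]
contact_force: [-0.9, -0.7, -2.7]
gripper_width: 0.344
scene 600 z [0.153 0.21 ] top 208 [529.1 -99.4  50.3  50.3 -26.8] all [529.5 -98.5  52.6  50.3  63.2]
top 1
t 22.025 tcp [ 0.4642 -0.0739  0.1643] F [-0.6  0.6 -1.5] jaw 0.341 q7 0.87 q2 0.33
 shift mm [0.6 0.7 0.3]
 yaw now 154.7 turn tool deg [-0. -0. -0.] shift if turned first [0.6 0.7 0.3]
```

The head reads up to 7 mm too far along +x. That is inside the 15 mm tolerance, but I'll centre it by half of that and hold again.

```bash
python3 -m crank '[{"jaw":20,"x":4,"y":0,"z":0,"ax":0,"ay":0,"az":0},{"jaw":20,"x":0,"y":0,"z":0,"ax":0,"ay":0,"az":0},{"jaw":20,"x":0,"y":0,"z":0,"ax":0,"ay":0,"az":0},{"jaw":20,"x":0,"y":0,"z":0,"ax":0,"ay":0,"az":0},{"jaw":20,"x":0,"y":0,"z":0,"ax":0,"ay":0,"az":0},{"jaw":20,"x":0,"y":0,"z":0,"ax":0,"ay":0,"az":0},{"jaw":20,"x":0,"y":0,"z":0,"ax":0,"ay":0,"az":0},{"jaw":20,"x":0,"y":0,"z":0,"ax":0,"ay":0,"az":0},{"jaw":20,"x":0,"y":0,"z":0,"ax":0,"ay":0,"az":0},{"jaw":20,"x":0,"y":0,"z":0,"ax":0,"ay":0,"az":0},{"jaw":20,"x":0,"y":0,"z":-15,"ax":0,"ay":0,"az":0},{"jaw":20,"x":0,"y":0,"z":-15,"ax":0,"ay":0,"az":0}]'
python3 -c "
from h import *
go(.4489,.3727,.195,154.7)"
```

```text
t: 23.52
eef_pos: [0.4609, -0.072, 0.1956]
tool_rot: [0.0, 0.219, 0.976, 0.0]
contact_force: [0.2, -0.7, -1.3]
gripper_width: 0.34
t 23.525 tcp [ 0.4609 -0.072   0.1956] F [ 0.2 -0.7 -1.3] jaw 0.34 q7 0.91 q2 0.28
 shift mm [200.9 396.9   0.6]
 yaw now 154.7 turn tool deg [ 0.  0. -0.] shift if turned first [200.9 396.9   0.6]
```

```bash
python3 -m crank '[{"jaw":20,"x":10,"y":19,"z":0,"ax":0,"ay":0,"az":0},{"jaw":20,"x":20,"y":39,"z":0,"ax":0,"ay":0,"az":0},{"jaw":20,"x":20,"y":39,"z":0,"ax":0,"ay":0,"az":0},{"jaw":20,"x":20,"y":39,"z":0,"ax":0,"ay":0,"az":0},{"jaw":20,"x":20,"y":39,"z":0,"ax":0,"ay":0,"az":0},{"jaw":20,"x":20,"y":39,"z":0,"ax":0,"ay":0,"az":0},{"jaw":20,"x":20,"y":39,"z":0,"ax":0,"ay":0,"az":0},{"jaw":20,"x":20,"y":39,"z":0,"ax":0,"ay":0,"az":0},{"jaw":20,"x":20,"y":39,"z":0,"ax":0,"ay":0,"az":0},{"jaw":20,"x":20,"y":39,"z":0,"ax":0,"ay":0,"az":0},{"jaw":20,"x":11,"y":27,"z":0,"ax":0,"ay":0,"az":0},{"jaw":20,"x":0,"y":0,"z":0,"ax":0,"ay":0,"az":0}]'
python3 -m crank '[{"jaw":20,"x":0,"y":0,"z":30,"ax":0,"ay":0,"az":0},{"jaw":20,"x":0,"y":0,"z":30,"ax":0,"ay":0,"az":0},{"jaw":20,"x":0,"y":0,"z":20,"ax":0,"ay":0,"az":0},{"jaw":20,"x":0,"y":0,"z":0,"ax":0,"ay":0,"az":0},{"jaw":20,"x":0,"y":0,"z":0,"ax":0,"ay":0,"az":0}]'
python3 -c "
from h import *
go(.4490,.3728,.0355,154.7)"
```

```text
t: 25.02
eef_pos: [0.4482, 0.3756, 0.1957]
tool_rot: [-0.0, 0.218, 0.976, 0.001]
contact_force: [0.7, -0.3, -1.3]
gripper_width: 0.341
t: 25.65
eef_pos: [0.4494, 0.3731, 0.1155]
tool_rot: [0.0, 0.219, 0.976, 0.001]
contact_force: [-0.2, 1.1, -1.7]
gripper_width: 0.346
t 25.65 tcp [0.4494 0.3731 0.1155] F [-0.2  1.1 -1.7] jaw 0.346 q7 -0.12 q2 0.6
 shift mm [ 0.2 -0.6 80. ]
 yaw now 154.7 turn tool deg [ 0.1  0.  -0. ] shift if turned first [ 0.2 -0.4 80. ]
```

```bash
python3 -m crank '[{"jaw":20,"x":0,"y":-0.5,"z":20,"ax":0,"ay":0,"az":0},{"jaw":20,"x":0,"y":0,"z":20,"ax":0,"ay":0,"az":0},{"jaw":20,"x":0,"y":0,"z":14,"ax":0,"ay":0,"az":0},{"jaw":20,"x":0,"y":0,"z":12,"ax":0,"ay":0,"az":0},{"jaw":20,"x":0,"y":0,"z":8,"ax":0,"ay":0,"az":0},{"jaw":20,"x":0,"y":0,"z":4,"ax":0,"ay":0,"az":0},{"jaw":20,"x":0,"y":0,"z":2,"ax":0,"ay":0,"az":0},{"jaw":20,"x":0,"y":0,"z":0,"ax":0,"ay":0,"az":0}]'
python3 -c "
from h import *
go(.4490,.3728,.0355,154.7)"
```

```text
t: 26.65
eef_pos: [0.4487, 0.3725, 0.0349]
tool_rot: [0.0, 0.219, 0.976, 0.0]
contact_force: [-1.0, 0.2, 1.7]
gripper_width: 0.341
t 26.65 tcp [0.4487 0.3725 0.0349] F [-1.   0.2  1.7] jaw 0.341 q7 -0.21 q2 0.7
 shift mm [-0.2  0.4 -0.6]
 yaw now 154.7 turn tool deg [ 0.  0. -0.] shift if turned first [-0.2  0.4 -0.6]
```

```bash
python3 -m crank '[{"jaw":45,"x":0,"y":0,"z":0,"ax":0,"ay":0,"az":0},{"jaw":65,"x":0,"y":0,"z":0,"ax":0,"ay":0,"az":0},{"jaw":70,"x":0,"y":0,"z":0,"ax":0,"ay":0,"az":0},{"jaw":70,"x":0,"y":0,"z":0,"ax":0,"ay":0,"az":0},{"jaw":70,"x":0,"y":0,"z":-20,"ax":0,"ay":0,"az":0},{"jaw":70,"x":0,"y":0,"z":-45,"ax":0,"ay":0,"az":0},{"jaw":70,"x":0,"y":0,"z":-50,"ax":0,"ay":0,"az":0},{"jaw":70,"x":0,"y":0,"z":-50,"ax":0,"ay":0,"az":0},{"jaw":60,"x":0,"y":0,"z":-30,"ax":0,"ay":0,"az":0},{"jaw":60,"x":0,"y":0,"z":0,"ax":0,"ay":0,"az":0}]'
cat > sc.py <<'E'
from h import *
import w
P,d,c=w.look("w8")
hsv=cv2.cvtColor(P,cv2.COLOR_RGB2HSV);H,S,V=[hsv[...,i].astype(int) for i in range(3)]
v,u=np.nonzero(d>0);k=d[v,u];q=(np.c_[(u-c["cx"])/c["fx"]*k,(v-c["cy"])/c["fy"]*k,k]-c["t"])@c["R"]
wh=(V[v,u]>130)&(S[v,u]<60)&(abs(q[:,2]-.071)<.005)&(np.hypot(q[:,0]-.44,q[:,1]-.37)<.1)
print("handle top",wh.sum(),rect(q[wh]),q[wh][:,2].mean())
bl=(H[v,u]>100)&(H[v,u]<130)&(S[v,u]>110)&(abs(q[:,2]-.079)<.005)
print("head top",bl.sum(),rect(q[bl]))
E
python3 sc.py; python3 - <<'E'
from h import *
from station import eyes
c=eyes.calibration("top");p,d=eyes.read_camera("top");hsv=cv2.cvtColor(p,cv2.COLOR_RGB2HSV);H,S,V=[hsv[...,i].astype(int) for i in range(3)]
q=pts(c,d,((H<5)|(H>174))&(S>150)&(V>80));q=q[(np.hypot(*(q[:,:2]-N0).T)<.1)&(q[:,2]>.06)]
e=nest(0,5);q=q[np.hypot(*(q[:,:2]-e).T)<.06];print("bar",len(q),rect(q),"z",np.percentile(q[:,2],[5,50,95]),"pred",e)
p=nest(26,5);print(p);go(p[0],p[1],.2,25.1)
E
```

```text
t: 27.9
eef_pos: [0.4493, 0.3738, 0.2333]
tool_rot: [0.002, 0.219, 0.976, 0.002]
contact_force: [1.0, 0.3, -0.4]
gripper_width: 0.6
amber 507 11 365 [ 0.5176 -0.0466  0.0378] z [0.022 0.041 0.044] rect [515.9 -51.4 103.4  17.  -62.9]
white 2391 278 170 [0.4302 0.3794 0.0707] z [0.069 0.071 0.072] rect [432.3 378.1 103.4  23.4 -26. ]
blue 4172 44 304 [0.4703 0.0172 0.0116] z [0.01  0.012 0.013] rect [436.   99.4 439.9 110.2 -69.9]
handle top 2780 [433.2 378.4 105.   25.9 -25.3] 0.07054620973127207
head top 2044 [506.5 344.5  54.8  47.9  64.5]
bar 101 [509.  -72.8  79.1  11.   25.3] z [0.09138168 0.1006319  0.10491416] pred [ 0.508879   -0.07257216]
[ 0.53242379 -0.06154297]
t 28.0 tcp [0.4484 0.372  0.2298] F [-0.7  0.1 -1. ] jaw 0.601 q7 -0.02 q2 0.47
 shift mm [-261.4 -356.    29.9]
 yaw now 154.7 turn tool deg [1.000e-01 0.000e+00 1.296e+02] shift if turned first [-107.9  428.3   29.8]
```

The scanner is back within 2 mm of its former place. The closed bar is at (0.509,-0.073) with its top at about 0.101, as predicted. Next I go to grip the bar at nest x=+26, jaws along nest y.

```bash
python3 -m crank '[{"jaw":55,"x":0,"y":0,"z":0,"ax":0,"ay":0,"az":-10},{"jaw":55,"x":0,"y":0,"z":0,"ax":0,"ay":0,"az":-10},{"jaw":55,"x":0,"y":0,"z":0,"ax":0,"ay":0,"az":-10},{"jaw":55,"x":0,"y":0,"z":0,"ax":0,"ay":0,"az":-10},{"jaw":55,"x":0,"y":0,"z":0,"ax":0,"ay":0,"az":-10.4},{"jaw":55,"x":0,"y":0,"z":0,"ax":0,"ay":0,"az":0}]'
python3 -c "
from h import *
p=nest(26,5);go(p[0],p[1],.2,205.1)"
```

```text
t: 28.75
eef_pos: [0.448, 0.3716, 0.228]
tool_rot: [-0.001, -0.216, 0.976, -0.0]
contact_force: [0.1, -0.1, -0.6]
gripper_width: 0.549
t 28.75 tcp [0.448  0.3716 0.228 ] F [ 0.1 -0.1 -0.6] jaw 0.549 q7 0.76 q2 0.56
 shift mm [ 106.5 -428.2   28.2]
 yaw now -155.0 turn tool deg [ 0.  -0.1 -0.1] shift if turned first [ 107.3 -428.    28. ]
```

```bash
python3 -m crank '[{"jaw":55,"x":5,"y":-20,"z":0,"ax":0,"ay":0,"az":0},{"jaw":55,"x":10,"y":-40,"z":0,"ax":0,"ay":0,"az":0},{"jaw":55,"x":10,"y":-40,"z":0,"ax":0,"ay":0,"az":0},{"jaw":55,"x":10,"y":-40,"z":0,"ax":0,"ay":0,"az":0},{"jaw":55,"x":10,"y":-40,"z":0,"ax":0,"ay":0,"az":0},{"jaw":55,"x":10,"y":-40,"z":0,"ax":0,"ay":0,"az":0},{"jaw":55,"x":10,"y":-40,"z":0,"ax":0,"ay":0,"az":0},{"jaw":55,"x":10,"y":-40,"z":0,"ax":0,"ay":0,"az":0},{"jaw":55,"x":10,"y":-40,"z":5,"ax":0,"ay":0,"az":0},{"jaw":55,"x":10,"y":-40,"z":5,"ax":0,"ay":0,"az":0},{"jaw":55,"x":10,"y":-40,"z":8,"ax":0,"ay":0,"az":0},{"jaw":55,"x":2,"y":-8,"z":10,"ax":0,"ay":0,"az":0}]'
python3 -m crank '[{"jaw":55,"x":0,"y":0,"z":20,"ax":0,"ay":0,"az":0},{"jaw":55,"x":0,"y":0,"z":10,"ax":0,"ay":0,"az":0},{"jaw":55,"x":0,"y":0,"z":0,"ax":0,"ay":0,"az":0}]'
python3 - <<'E'
from h import *
from station import eyes
p=nest(26,5);go(p[0],p[1],.079,205.1)
q,_=eyes.read_camera("wrist");cv2.imwrite("pics/w9.png",q[:,:,::-1])
E
```

```text
t: 30.25
eef_pos: [0.5329, -0.0643, 0.2001]
tool_rot: [-0.001, -0.213, 0.977, -0.0]
contact_force: [0.1, -0.3, 0.4]
gripper_width: 0.552
t: 30.62
eef_pos: [0.5322, -0.0593, 0.1704]
tool_rot: [-0.001, -0.218, 0.976, 0.0]
contact_force: [0.2, -0.8, 0.1]
gripper_width: 0.548
t 30.625 tcp [ 0.5322 -0.0593  0.1704] F [ 0.2 -0.8  0.1] jaw 0.548 q7 1.51 q2 0.55
 shift mm [ 0.6 -2.3 91.4]
 yaw now -154.8 turn tool deg [ 0.1 -0.1  0.1] shift if turned first [ 0.7 -2.1 91.4]
```

View pics/w9.png

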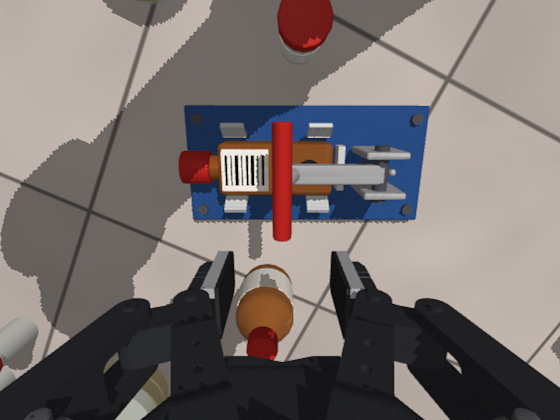

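The bar is centred between the fingers (bar column 282, finger midpoint 283), and the bottle is clamped straight. Descending and gripping.

```bash
python3 -m crank '[{"jaw":55,"x":0.5,"y":-1.5,"z":25,"ax":0,"ay":0,"az":0},{"jaw":55,"x":0,"y":0,"z":25,"ax":0,"ay":0,"az":0},{"jaw":55,"x":0,"y":0,"z":20,"ax":0,"ay":0,"az":0},{"jaw":55,"x":0,"y":0,"z":14,"ax":0,"ay":0,"az":0},{"jaw":55,"x":0,"y":0,"z":7,"ax":0,"ay":0,"az":0},{"jaw":55,"x":0,"y":0,"z":0,"ax":0,"ay":0,"az":0},{"jaw":30,"x":0,"y":0,"z":0,"ax":0,"ay":0,"az":0},{"jaw":5,"x":0,"y":0,"z":0,"ax":0,"ay":0,"az":0},{"jaw":5,"x":0,"y":0,"z":0,"ax":0,"ay":0,"az":0},{"jaw":5,"x":0,"y":0,"z":0,"ax":0,"ay":0,"az":0},{"jaw":5,"x":0,"y":0,"z":0,"ax":0,"ay":0,"az":0},{"jaw":5,"x":0,"y":0,"z":0,"ax":0,"ay":0,"az":0}]' 25
python3 -c "
from h import *
p=nest(26,5);go(p[0],p[1],.079,205.1)"
```

```text
t: 32.17
eef_pos: [0.5324, -0.0595, 0.081]
tool_rot: [-0.0, -0.218, 0.976, 0.001]
contact_force: [-5.0, 6.2, 4.5]
gripper_width: 0.149
t 32.175 tcp [ 0.5324 -0.0595  0.081 ] F [-5.   6.2  4.5] jaw 0.149 q7 1.4 q2 0.66
 shift mm [ 0.8 -1.9  2. ]
 yaw now -154.8 turn tool deg [0.2 0.  0.1] shift if turned first [ 0.8 -1.9  2. ]
```

Gripped, with the opening at 12.7 mm on the 14 mm bar. I now follow the opening arc.

```bash
python3 -m crank '[{"jaw":5,"x":0,"y":3.5,"z":-7,"ax":0,"ay":0,"az":0},{"jaw":5,"x":0,"y":4.3,"z":-6.6,"ax":0,"ay":0,"az":0},{"jaw":5,"x":0,"y":4.7,"z":-6.1,"ax":0,"ay":0,"az":0},{"jaw":5,"x":0,"y":5.2,"z":-5.6,"ax":0,"ay":0,"az":0},{"jaw":5,"x":0,"y":5.6,"z":-5.1,"ax":0,"ay":0,"az":0},{"jaw":5,"x":0,"y":6.1,"z":-4.7,"ax":0,"ay":0,"az":0}]'
python3 -c "
from h import *
p=nest(26,35);go(p[0],p[1],.115,205.1)"
```

```text
t: 32.92
eef_pos: [0.5217, -0.0369, 0.116]
tool_rot: [0.001, -0.217, 0.976, -0.001]
contact_force: [4.4, -2.9, -6.6]
gripper_width: 0.15
t 32.925 tcp [ 0.5217 -0.0369  0.116 ] F [ 4.4 -2.9 -6.6] jaw 0.15 q7 1.39 q2 0.6
 shift mm [0.7 3.1 1. ]
 yaw now -155.0 turn tool deg [-0.1  0.1 -0.1] shift if turned first [0.7 3.1 1. ]
```

```bash
python3 -m crank '[{"jaw":5,"x":0,"y":6.5,"z":-4,"ax":0,"ay":0,"az":0},{"jaw":5,"x":0,"y":6.8,"z":-3.8,"ax":0,"ay":0,"az":0},{"jaw":5,"x":0,"y":7.1,"z":-2.9,"ax":0,"ay":0,"az":0},{"jaw":5,"x":0,"y":7.3,"z":-2.3,"ax":0,"ay":0,"az":0},{"jaw":5,"x":0,"y":7.5,"z":-1.7,"ax":0,"ay":0,"az":0},{"jaw":5,"x":0,"y":7.6,"z":-1,"ax":0,"ay":0,"az":0},{"jaw":5,"x":0,"y":7.7,"z":-0.3,"ax":0,"ay":0,"az":0},{"jaw":5,"x":0,"y":7.7,"z":0.3,"ax":0,"ay":0,"az":0},{"jaw":5,"x":0,"y":7.6,"z":1,"ax":0,"ay":0,"az":0},{"jaw":5,"x":0,"y":7.5,"z":1.7,"ax":0,"ay":0,"az":0}]'
python3 -c "
from h import *
p=nest(26,105);go(p[0],p[1],.129,205.1)"
```

```text
t: 34.17
eef_pos: [0.4901, 0.0309, 0.1303]
tool_rot: [0.001, -0.217, 0.976, -0.001]
contact_force: [-2.2, 0.3, 8.2]
gripper_width: 0.151
t 34.175 tcp [0.4901 0.0309 0.1303] F [-2.2  0.3  8.2] jaw 0.151 q7 1.27 q2 0.54
 shift mm [ 0.9 -1.7  1.3]
 yaw now -154.9 turn tool deg [-0.1  0.  -0. ] shift if turned first [ 0.9 -1.7  1.3]
```

```bash
python3 -m crank '[{"jaw":5,"x":0,"y":7.3,"z":2.3,"ax":0,"ay":0,"az":0},{"jaw":5,"x":0,"y":7.1,"z":2.9,"ax":0,"ay":0,"az":0},{"jaw":5,"x":0,"y":6.8,"z":3.6,"ax":0,"ay":0,"az":0},{"jaw":5,"x":0,"y":6.5,"z":4.2,"ax":0,"ay":0,"az":0},{"jaw":5,"x":0,"y":6,"z":4.7,"ax":0,"ay":0,"az":0},{"jaw":5,"x":0,"y":3.5,"z":3,"ax":0,"ay":0,"az":0},{"jaw":5,"x":0,"y":0,"z":0,"ax":0,"ay":0,"az":0}]'
python3 -c "
from h import *
p=nest(26,147);go(p[0],p[1],.106,205.1)"
```

```text
t: 35.05
eef_pos: [0.4737, 0.0657, 0.1073]
tool_rot: [0.0, -0.218, 0.976, 0.001]
contact_force: [0.0, 6.4, 0.7]
gripper_width: 0.151
t 35.05 tcp [0.4737 0.0657 0.1073] F [0.  6.4 0.7] jaw 0.151 q7 1.17 q2 0.55
 shift mm [0.8 1.9 1.3]
 yaw now -154.9 turn tool deg [0.1 0.  0. ] shift if turned first [0.8 1.9 1.3]
```

Nearly fully open. I release, rise clear and check.

```bash
python3 -m crank '[{"jaw":30,"x":0,"y":0,"z":0,"ax":0,"ay":0,"az":0},{"jaw":60,"x":0,"y":1,"z":0,"ax":0,"ay":0,"az":0},{"jaw":60,"x":0,"y":0,"z":0,"ax":0,"ay":0,"az":0},{"jaw":60,"x":0,"y":0,"z":-25,"ax":0,"ay":0,"az":0},{"jaw":60,"x":0,"y":0,"z":-45,"ax":0,"ay":0,"az":0},{"jaw":60,"x":0,"y":0,"z":-45,"ax":0,"ay":0,"az":0},{"jaw":60,"x":0,"y":30,"z":-10,"ax":0,"ay":0,"az":0},{"jaw":60,"x":0,"y":50,"z":0,"ax":0,"ay":0,"az":0},{"jaw":60,"x":0,"y":50,"z":0,"ax":0,"ay":0,"az":0},{"jaw":60,"x":0,"y":40,"z":0,"ax":0,"ay":0,"az":0},{"jaw":60,"x":0,"y":0,"z":0,"ax":0,"ay":0,"az":0}]'
python3 - <<'E'
from h import *
from station import eyes
c=eyes.calibration("top");p,d=eyes.read_camera("top");hsv=cv2.cvtColor(p,cv2.COLOR_RGB2HSV);H,S,V=[hsv[...,i].astype(int) for i in range(3)]
a=np.radians(NY);M=np.array([[np.cos(a),-np.sin(a)],[np.sin(a),np.cos(a)]])
red=((H<5)|(H>174))&(S>150)&(V>80)
q=pts(c,d,red);q=q[(q[:,2]>.06)&(np.hypot(*(q[:,:2]-nest(0,147)).T)<.07)]
print("bar",len(q),rect(q) if len(q) else "","z",np.percentile(q[:,2],[5,50,95]) if len(q) else "")
q=pts(c,d,(V>150)&(S<60));e=(q[:,:2]-N0)@M*1000;s=(abs(e[:,0])<22)&(e[:,1]>-55)&(e[:,1]<0)&(abs(q[:,2]-.044)<.01)
print("label nest",s.sum(),e[s].min(0),e[s].max(0),e[s].mean(0),q[s][:,2].mean())
q=pts(c,d,red);k=(q[:,2]>.07)&(np.hypot(q[:,0]-.405,q[:,1]+.104)<.05);print("vred",q[k].mean(0))
q=pts(c,d,(H>45)&(H<85)&(S>100));k=np.hypot(q[:,0]-.399,q[:,1]-.29)<.05;print("vgreen",q[k].mean(0))
cv2.imwrite("pics/top9.png",cv2.resize(p[140:280,140:440],(750,350),interpolation=3)[:,:,::-1])
E
```

```text
t: 36.42
eef_pos: [0.3999, 0.2218, 0.2332]
tool_rot: [0.0, -0.22, 0.976, 0.0]
contact_force: [0.5, -1.1, 0.9]
gripper_width: 0.596
bar 88 [448.1  56.1  77.9   9.3  24.9] z [0.12101683 0.12646102 0.13046937]Traceback (most recent call last):
  File "<stdin>", line 9, in <module>
    return umr_minimum(a, axis, None, out, keepdims, initial, where)
ValueError: zero-size array to reduction operation minimum which has no identity
```

The bar is back at its start position: (448.1,56.1), against (448.6,56.3) at the beginning. The label mask was empty, probably because of shade, so I relax it and look.

```bash
python3 - <<'E'
from h import *
from station import eyes
c=eyes.calibration("top");p,d=eyes.read_camera("top");hsv=cv2.cvtColor(p,cv2.COLOR_RGB2HSV);H,S,V=[hsv[...,i].astype(int) for i in range(3)]
cv2.imwrite("pics/top9.png",cv2.resize(p[140:280,140:440],(750,350),interpolation=3)[:,:,::-1])
a=np.radians(NY);M=np.array([[np.cos(a),-np.sin(a)],[np.sin(a),np.cos(a)]])
for n,m in (("label",(S<80)&(V>60)),("amber",(H>4)&(H<18)&(S>120))):
    q=pts(c,d,m);e=(q[:,:2]-N0)@M*1000;s=(abs(e[:,0])<24)&(e[:,1]>-60)&(e[:,1]<60)&(abs(q[:,2]-.044)<.008)
    if s.sum(): print(n,s.sum(),e[s].min(0).round(1),e[s].max(0).round(1),np.median(e[s],0).round(1),q[s][:,2].mean())
red=((H<5)|(H>174))&(S>150)&(V>60)
q=pts(c,d,red);k=(q[:,2]>.07)&(np.hypot(q[:,0]-.405,q[:,1]+.104)<.05);print("vred",q[k].mean(0))
q=pts(c,d,(H>45)&(H<85)&(S>100));k=np.hypot(q[:,0]-.399,q[:,1]-.29)<.05;print("vgreen",k.sum(),q[k].mean(0))
E
```

```text
label 158 [-18.8 -51.7] [22.8 56.3] [  0.2 -27. ] 0.04429139915017341
amber 288 [-23.5 -59.5] [20.3 47.8] [-3.1 17.4] 0.04334623455550928
vred [ 0.40579627 -0.10336365  0.08257016]
vgreen 0 [nan nan nan]<stdin>:11: RuntimeWarning: Mean of empty slice.
  ret = um.true_divide(
```

View pics/top9.png

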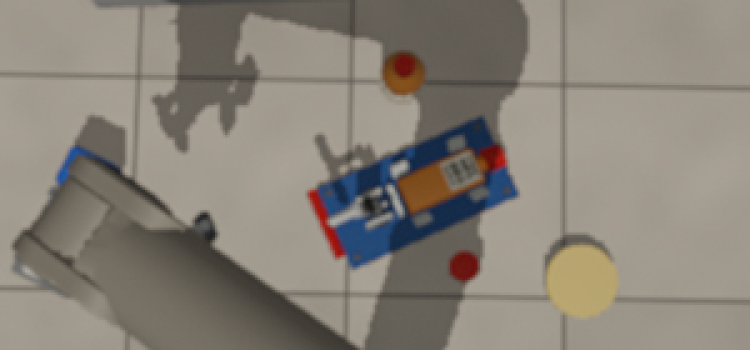

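The view shows the clamp fully open (bar at (325,225)), and the bottle in the nest, label up with its cap away from the hinge. Jar, red vial and dish are in place. The arm hides the scanner and the green vial; the scanner was checked after it was put back. Handing in.

```bash
python3 -c "
from station import ticket
print(ticket.hand_in())"
```

```text
the job is handed in; nothing more can be done
None
```

I did every step of the job and handed it in at about 36.5 s; the hand-in gives no verdict, so the result is unknown to me. I laid the bottle in the nest, snapped the clamp down and held the scanner about 10 cm above the label for over a second. I then returned the scanner to its rest and swung the clamp open again by gripping its bar.

**Last checks:**
- **Bottle:** the label is at about (0, -27, 44) mm in the nest frame, label up with the cap away from the hinge.
- **Clamp:** the bar is back within 1 mm of where it started, so it is fully open.
- **Scanner:** after release it read within about 2 mm of where it first lay, and I did not touch it afterwards.
- **Bystanders:** the red vial is within 1 mm of where it was. The jar and dish look undisturbed in the picture.

**Disagreed or not confirmed:**
- **Scanner hold:** the scene camera put the scanner head about 7 mm off the label centre, within the 15 mm allowed. I shifted it 4 mm and held again.
- **Scanner position:** the first top-view estimate was about 6 mm off the wrist-camera view, and I used the wrist view.
- **Green vial:** the arm hid the green vial and the scanner in the last top picture, so I have no final view of either. The hand stayed high when it passed them after the scanner was put back.

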